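# Shut and pin the slicer's blade guard

## Task

Make the vegetable slicer safe before cleaning: swing its blade guard fully shut against the stop, then take the lock pin with the steel collar from the utensil block and push it through the holes in the guard and the sloping deck until its collar sits flush on the guard, and let go. Leave the other utensils and dishes where they are.

Things in the scene. Friction and masses are not known exactly. Their poses are not given: they have to be found in the camera images.
- slicer: the vegetable slicer's frame on four legs, 240 mm wide, fixed to the table, origin on the table under its centre; its x is level, towards the deck's uphill side, y to the left, z up
- deck: the slicer's steel deck, 260 mm long (its x, uphill, away from the robot's side) x 250 mm wide (its y) x 12 mm thick, sloping 30 degrees; origin at the centre of its upper face, 120 mm above the table; its z is the normal of the sloping face. A low rail 14 mm high runs along each side; a 16 mm stop block stands just uphill of the shut guard
- deck_hole (a point): the lock hole through the deck, 15.5 mm in diameter, 12 mm deep and open below, its axis along the deck's z; the point is at the deck's upper face, at (40, -80, 0) mm in the deck's frame
- guard (a joint): angle of the blade guard, a white plastic bar 220 x 50 x 6 mm, 3 mm above the deck, pivoting in the deck's plane about a bolt at (40, 85) mm in the deck's frame. 0 = shut against its stop, bar along the deck's -y; positive = open, free end swung downhill (-x); at most 1.15 rad. Stiff: it stays where it is left
- guard_knob (a point): grip height on the guard's round white knob (22 mm in diameter, standing 42 mm off the bar along the deck's z, its top 14 mm above this point), 70 mm from the pivot bolt
- guard_hole (a point): the lock hole near the guard's free end, 15.5 mm in diameter, 6 mm deep, at the bar's upper face, 165 mm from the pivot bolt; when the guard is shut it lies over the deck's hole, 9 mm above the deck's face
- pin: lock pin, 100 mm long, 90 g, upright in one of the block's holes: steel shaft 12 mm across, 55 mm long, chamfered end; flat round steel collar 32 mm across, 5 mm thick, resting on the block; black cylindrical head 24 mm across, from 10 to 45 mm above the collar's underside. Origin on the axis at the collar's underside, z towards the head
- block: wooden utensil block 70 x 200 x 75 mm, fixed, origin on the table under its centre; three holes 17 mm in diameter, 65 mm deep, in a row along its y at -65, 0 and 65 mm
- masher: wooden masher standing in the utensil block (about 96 mm above it), turned from pale wood with a round bulb at the top and no steel collar; a bystander, its origin on its axis at the block's top
- rod: honing rod standing in the utensil block, a square black 16 mm handle 79 mm tall on a square foot; a bystander, origin on its axis at the block's top
- dish: small white ceramic bowl, 66 mm across, 32 mm tall, a bystander, origin under its centre
- shaker: glass shaker jar with a steel cap, 44 mm across, 85 mm tall, a bystander, origin under its centre
- pan: empty open steel pan 130 x 220 x 60 mm, a bystander, origin under its centre
- spoon: wooden spoon 180 mm long lying on the table, a bystander
There are look-alikes about, which are no part of the job. What is shaped like the pin but blue, purple or turquoise is not meant.

How it is judged:
By the outcome, as a careful person would: the job done as asked, in the order asked, and still so for the second after the job is handed in, with the robot touching nothing.
It also fails if it takes over 54 s, if anything falls off the work surface, if the arm or the gripper's body presses on something with over 40 N, if the wrist force passes 120 N, or if a joint passes its speed limit or range.

## Robot

A 7-joint arm with a two-finger parallel gripper is mounted at the origin on the work surface. World frame = base frame: x ahead of the robot, y to its left, z up, the work surface at z = 0. Lengths are in m, angles in rad, forces in N, time in s.
With the tool pointing down it reaches from about 0.4 to 0.85 m from the base axis. Payload 10.4 kg.
Tool frame: the origin (TCP) lies midway between the tips of the shut fingers; the grasp point (between the pads) lies r.grip_point_offset behind it (r.grip_point_offset is the distance from the TCP to the grasp point, in m); z points along the fingers, y is the line along which they close (so a half turn about z gives the same grasp; the last joint's range is limited). The gripper opens to 87 mm and grips with 3 to 60 N. Pads are 19 mm wide; open, the fingers measure 117 mm over their backs; the gripper's body (75 mm by 190 mm) begins 51 mm behind the grasp point.
Start: joints at [1.306, 0.332, -0.065, 1.46, 0.022, 1.35, -0.088], TCP at [0.15, -0.607, 0.223] pointing down, gripper open.
Joint ranges: [-2.6, 2.6], [-0.5, 2.12], [-1.47, 1.34], [0.16, 2.42], [-1.27, 4.41], [0.06, 2.06], [-2.6, 2.6]. Speed limits (rad/s): [2.22, 2.22, 2.79, 2.79, 3.14, 3.14, 3.14].

## Interface

Orientations are given as a unit quaternion [x, y, z, w].
In Python, from bench import r gives the robot as it stands.
- The arm moves only by the tool play_rows, never from a script. Its arguments are lists of equal length, an entry for each row: "claw": the closure, from 0 (fully open) to 1 (shut); "delta_pos": the shift along the tool's x, y, z scaled (see below), a list of three; "delta_rot": the turn, a rotation vector about the tool's x, y, z scaled (see below), a list of three. A call has 1 to 8 rows; each row shifts and turns the commanded pose from where the row before left it, along the tool's axes as they then stand; what a row does not reach is not made up. The controller multiplies each number of a shift by 200 mm and each number of a turn by pi rad. A row lasts 1/10 s, in which the tool goes at most 50 mm and 8.59 degrees, less where a joint would pass 70% of its speed; a pose out of reach is approached as far as the arm can. A call with a number of a shift or a turn outside -1 to 1 is refused whole. A call with a gripper value outside its range is refused whole. The fingers move at their own pace and stop on an object; "squeeze" is the grip in N (left out, the last holds). Time passes only in rows, so rows that do not move let the fingers close. It gives the time, the measured TCP pose, the force, the opening and the grip force at its end, in the units of the state.
- r.read_state(): the state, without advancing time (a new reading comes with each control period).
- r.camera(name): name is "side" or "top"; returns a dict with "pixels" (420x560x3 uint8, red, green, blue), "camera_matrix" (3x3 intrinsics, pixels), "cam_to_world" (4x4, takes a point from camera to world coordinates). Camera axes: x right, y up, looking along -z (the intrinsics and any distortion apply to the point x, -y, -z); pixel columns grow to the right and rows downward; lengths in m; the calibration is good to about 2 mm. A picture is of the moment at which its call begins. There is no depth.
- r.close_job(): hands the job in; it is judged then, once.
The state is a dict: "time": time; "joint_positions": joint angles; "joint_vel": joint speeds; "joint_torque": joint torques, N m; "ee_pos": TCP position; "eef_rot": TCP orientation; "ft_force": force on the tool from outside, world axes, zero at the start; "torque": the same for the moment, N m; "width": finger opening in m; "grip_force": force on a finger pad.
Only numpy, scipy, OpenCV 4.12 (cv2) and the standard library are available. Lean on these libraries where they do the work, as an engineer would, in place of code of your own. Each camera call takes 0.05 s, during which the arm holds its last target. There are 200 camera calls.

## Working session

There is one attempt and no reset: what is moved stays moved. The work goes in short steps, Python scripts to look and compute and a tool call to move; the robot and the scene stay as the last step left them, time stands still between calls to the robot, and variables do not carry over. Pictures are saved under pics/ and viewed, at most 10 in all, crops included, and the job is handed in when it is done.

Besides the shell and the picture viewer there is one more tool, called as name(argument=value, ...) on one line, values as JSON. play_rows: Moves the arm, as the interface text tells. Shifts and turns lie within -1 to 1; 1 stands for 200 mm of shift or pi rad of turn. Its arguments: {"type":"object","properties":{"claw":{"type":"array"},"delta_pos":{"type":"array"},"delta_rot":{"type":"array"},"squeeze":{"type":"number"}},"required":["claw","delta_pos","delta_rot"]}

```bash
mkdir -p pics; ls; python3 - <<'E'
from bench import r
import cv2,numpy as np
for n in("side","top"):
    c=r.camera(n); cv2.imwrite(f"pics/{n}0.png",c["pixels"][...,::-1]); print(n,c["camera_matrix"].round(2).tolist(),c["cam_to_world"].round(4).tolist(),[k for k in c])
print(r.read_state(),r.grip_point_offset)
E
```

```text
pics
side [[386.97, 0.0, 279.33], [0.0, 386.97, 201.79], [0.0, 0.0, 1.0]] [[-0.698, 0.4818, -0.5297, 0.0968], [-0.7159, -0.4569, 0.5279, 0.435], [0.0123, 0.7477, 0.6639, 0.7295], [0.0, 0.0, 0.0, 1.0]] ['pixels', 'camera_matrix', 'cam_to_world']
top [[473.28, 0.0, 278.84], [0.0, 473.28, 210.04], [0.0, 0.0, 1.0]] [[0.0305, 0.9981, -0.0537, 0.4907], [-0.9993, 0.0317, 0.0207, -0.0236], [0.0223, 0.053, 0.9983, 1.4817], [0.0, 0.0, 0.0, 1.0]] ['pixels', 'camera_matrix', 'cam_to_world']
{'time': 0.1, 'joint_positions': array([ 1.30637584,  0.33280803, -0.06470547,  1.46083314,  0.02160534,
        1.34986155, -0.08845924]), 'joint_vel': array([-7.20057637e-06, -2.14278746e-03, -2.72115272e-05, -1.37309225e-03,
        2.96873417e-04,  1.59012078e-03, -8.23206623e-04]), 'joint_torque': array([ 6.92150934e-04, -6.24550724e+01,  2.40937300e-02, -3.90722895e+01,
       -6.14430383e-02,  3.65402573e-02,  3.24946802e-05]), 'ee_pos': array([ 0.14959147, -0.60650128,  0.22184545]), 'eef_rot': array([ 9.92695105e-01,  1.20648495e-01, -1.00851867e-04, -5.98787835e-04]), 'ft_force': array([0.06986765, 0.48613925, 0.64684751]), 'torque': array([-0.01626928,  0.04864502, -0.0317637 ]), 'grip_force': 0.0, 'width': 0.0873733522922871} 0.0187
```

View pics/side0.png

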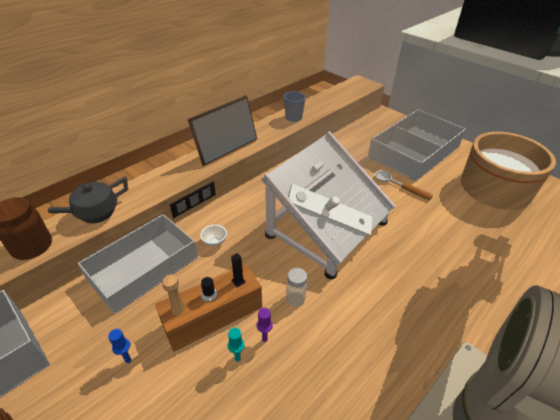

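View pics/top0.png

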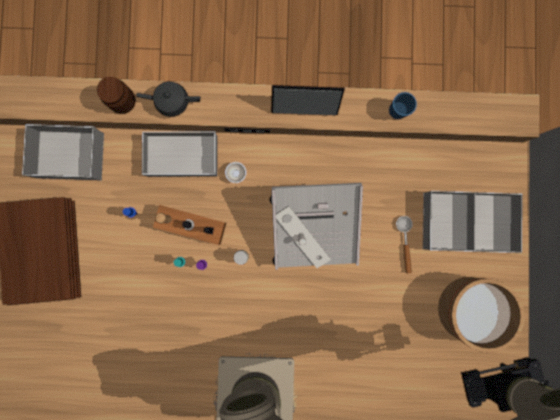

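The side view shows the masher (172,295), the collared pin (208,288), the rod (237,270), and coloured look-alikes at blue (118,345), turquoise (236,343) and purple (264,322). The guard bar runs from (300,197) to (372,225) with its knob at (333,205). In the top view the pin is at about (188,225), the pivot at (285,215), the free end at (322,262) and the deck hole at (346,214).

Candidates in the side view: black collared pin (208,288), masher (172,295), rod (237,270), and the blue, turquoise and purple pins. I choose (208,288) and will check it in a crop.

```bash
python3 - <<'E'
import cv2,numpy as np
t=cv2.imread("pics/top0.png");s=cv2.imread("pics/side0.png")
z=lambda im,x,y,w,h,k:cv2.resize(im[y:y+h,x:x+w],None,fx=k,fy=k,interpolation=cv2.INTER_CUBIC)
A=np.hstack([z(t,150,180,80,60,5),z(t,265,180,100,75,4)])   # 400x300 each
B=np.hstack([z(s,150,240,120,90,400/120),z(s,260,130,140,105,400/140)])
cv2.imwrite("pics/crop1.png",np.vstack([A,B]))
E
```

```text
(no output)
```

View pics/crop1.png

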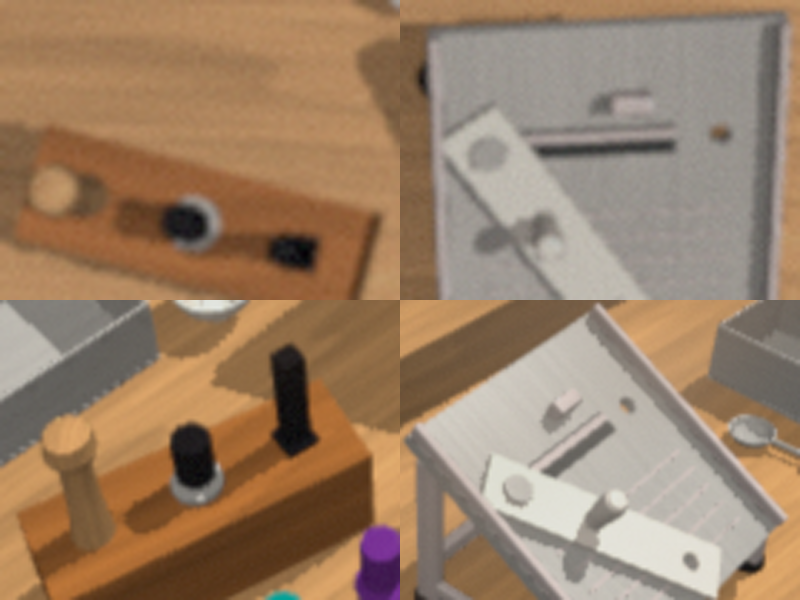

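The crop confirms the middle utensil (side 208,288; top 188,224) as the black-headed pin with a steel collar. The deck hole is at top (345,213) and side (339,167), and the guard hole at side (361,221).

```bash
cat > h.py <<'E'
import cv2,numpy as np
from bench import r
def load(cached=True):
    C={}
    for n in("side","top"): C[n]=r.camera(n)
    return C
def cen(im,x,y,w,f):
    "centroid of the mask f(window) largest blob near (x,y)"
    x0,y0=x-w,y-w; k=4
    win=cv2.resize(im[y0:y+w+1,x0:x+w+1],None,fx=k,fy=k,interpolation=cv2.INTER_CUBIC).astype(int)
    m=f(win).astype(np.uint8)
    n,l,st,c=cv2.connectedComponentsWithStats(m)
    if n<2: return None
    d=[(st[i,4]) for i in range(1,n)]; i=1+int(np.argmax(d))
    return np.array([x0+(c[i,0]+.5)/k-.5,y0+(c[i,1]+.5)/k-.5]),st[i,2:]/k
def ray(c,p):
    K=c["camera_matrix"];T=c["cam_to_world"]
    d=np.linalg.inv(K)@[p[0],p[1],1]; d=T[:3,:3]@(d*[1,-1,-1])
    return T[:3,3],d/np.linalg.norm(d)
def tri(C,ps,pt):
    (a,u),(b,v)=ray(C["side"],ps),ray(C["top"],pt)
    s=np.linalg.lstsq(np.c_[u,-v],b-a,rcond=None)[0]
    P,Q=a+s[0]*u,b+s[1]*v
    return (P+Q)/2,np.linalg.norm(P-Q)
def onz(c,p,z):
    o,d=ray(c,p); return o+d*(z-o[2])/d[2]
def proj(c,X):
    T=np.linalg.inv(c["cam_to_world"]); q=(T@np.r_[X,1])[:3]*[1,-1,-1]
    q=c["camera_matrix"]@q; return q[:2]/q[2]
lum=lambda w:w.mean(-1)
sat=lambda w:w.max(-1)-w.min(-1)
E
python3 - <<'E'
from h import *
C=load();S=C["side"]["pixels"];T=C["top"]["pixels"]
brown=lambda w:(sat(w)>np.percentile(sat(w),50)+15)
darkblk=lambda w:lum(w)<45
def rep(n,a,b):
    print(n,a,b)
    if a and b:
        P,e=tri(C,a[0],b[0]); print("   ",(P*1000).round(1),"gap",round(e*1000,1))
rep("deckhole",cen(S,339,167,4,brown),cen(T,345,213,4,brown))
gr=lambda w:lum(w)<lum(w).max()-25
rep("bolt",cen(S,301,197,4,gr),cen(T,287,218,4,gr))
rep("ghole",cen(S,361,221,3,brown),cen(T,319,259,4,brown))
rep("pinhead",cen(S,207,287,11,darkblk),cen(T,187,224,7,darkblk))
col=lambda w:(sat(w)<45)&(lum(w)>70)
rep("collar",cen(S,209,294,9,col),cen(T,189,224,7,col))
z=lambda im,x,y,w,h,k:cv2.resize(im[y:y+h,x:x+w,::-1],None,fx=k,fy=k,interpolation=cv2.INTER_NEAREST)
# high zoom pixels: pin both, guard hole both
cv2.imwrite("pics/crop2.png",np.vstack([np.hstack([z(T,176,214,25,18,16),z(T,284,224,50,45,6.4)[:288,:320]]),np.hstack([z(S,194,272,25,18,16),z(S,320,190,50,45,6.4)[:288,:320]])]))
E
```

```text
deckhole (array([337.9535124 , 167.48243802]), array([ 3.5 ,  3.5 , 30.25])) (array([344.24283439, 212.31130573]), array([ 4.  ,  3.25, 39.25]))
    [ 562.1 -238.8  136.2] gap 1.2
bolt (array([300.87601958, 196.95615824]), array([  9. ,   9. , 306.5])) (array([286.5508781 , 217.95144628]), array([  9.,   9., 242.]))
    [539.9 -74.5 147.7] gap 2.5
ghole None None
pinhead (array([207.35443534, 286.48888986]), array([ 12.5 ,  18.  , 717.25])) (array([186.10879971, 224.17544183]), array([  8.25,   6.25, 169.75]))
    [514.5 214.1 105.3] gap 2.5
collar (array([209.16301917, 296.49065495]), array([ 16.25,  13.25, 391.25])) (array([189.88655327, 224.62692555]), array([ 10.  ,  11.  , 194.75]))
    [515.6 211.2  67.9] gap 2.0
```

View pics/crop2.png

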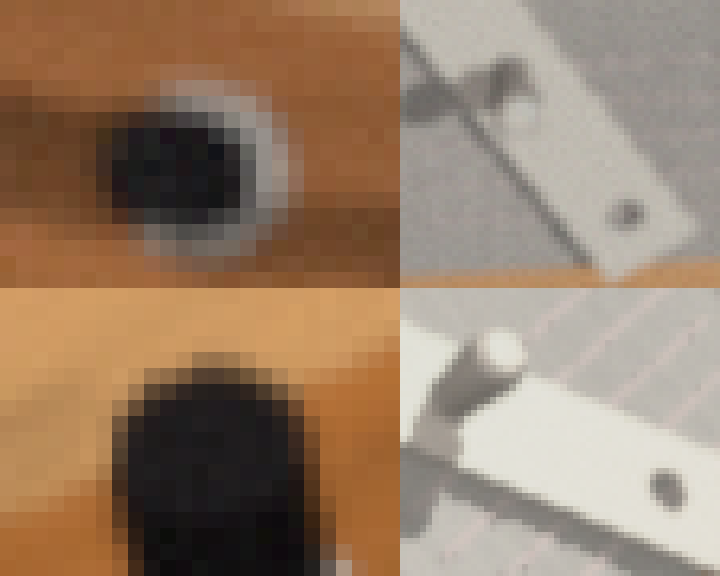

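The knob top is at side (335.4,199.5) and top (301.9,241), and the guard hole at side (361.4,221.2) and top (319.3,256.9). The pin head top centre is at about side (206.6,280.5) and top (185.8,224.1).

```bash
python3 - <<'E'
from h import *
from scipy.optimize import least_squares
from scipy.spatial.transform import Rotation as R
C=load()
pts={"dh":([339.2,166.6],[344.6,212.6]),"bolt":([300.9,197],[286.6,218]),"gh":([361.4,221.2],[319.3,256.9]),"knob":([335.4,199.5],[301.9,241]),"pintop":([206.6,280.5],[185.8,224.1])}
P={k:tri(C,*v) for k,v in pts.items()}
for k,v in P.items(): print(k,(v[0]*1e3).round(1),round(v[1]*1e3,1))
for z in (.08,.078): print("collar z",z,onz(C["top"],[188.6,224.1],z).round(4))
for n,p in(("m",[161.2,218]),("r",[208,230.3])): print(n,onz(C["top"],p,.16))
def model(p):
    Rd=(R.from_euler("z",p[3])*R.from_euler("y",-np.pi/6)).as_matrix(); o=p[:3]; a=p[4]
    b=np.array([.04,.085,0]); u=np.array([-np.sin(a),-np.cos(a),0]); z=np.array([0,0,1])
    L={"dh":[.04,-.08,0],"bolt":b+z*p[5],"gh":b+.165*u+.009*z,"knob":b+.07*u+.051*z}
    return {k:o+Rd@np.array(v) for k,v in L.items()},Rd
f=lambda p:np.concatenate([model(p)[0][k]-P[k][0] for k in("dh","bolt","gh","knob")])
s=least_squares(f,[.52,-.15,.12,.1,.6,.011]);p=s.x
print(p.round(4),(s.fun.reshape(-1,3)*1e3).round(1)); np.save("deck.npy",p)
E
```

```text
dh [ 560.4 -239.8  139.4] 3.0
bolt [539.8 -74.6 147.5] 2.4
gh [ 430.6 -177.    78. ] 1.3
knob [ 476.  -119.4  153.5] 3.4
pintop [514.8 212.6 122.5] 1.2
collar z 0.08 [0.5162 0.2122 0.08  ]
collar z 0.078 [0.5162 0.2125 0.078 ]
m [0.52931658 0.27523581 0.16      ]
r [0.49917596 0.14430988 0.16      ]
[ 0.519  -0.1623  0.1186  0.0843  0.9789  0.011 ] [[-0.1  0.7 -0.8]
 [ 1.1 -0.5  0.6]
 [ 0.8  0.3 -0. ]
 [-1.8 -0.5  0.2]]
```

```bash
cat >> h.py <<'E'
from scipy.spatial.transform import Rotation as Ro
from scipy.linalg import fractional_matrix_power as fmp
def mk(Rm,p): T=np.eye(4);T[:3,:3]=Rm;T[:3,3]=p;return T
def cur(s=None):
    s=s or r.read_state(); return mk(Ro.from_quat(s["eef_rot"]).as_matrix(),s["ee_pos"])
def plan(T0,T1,n=None,name=""):
    D=np.linalg.inv(T0)@T1
    ang=np.degrees(np.linalg.norm(Ro.from_matrix(D[:3,:3]).as_rotvec()))
    if n is None: n=int(np.ceil(max(ang/8.2,np.linalg.norm(D[:3,3])/.045)))
    M=np.real(fmp(D,1/n)); Q=[T0]
    for i in range(n): Q.append(Q[-1]@M)
    print(name,"n",n,"pos",(M[:3,3]/.2).round(4).tolist(),"rot",(Ro.from_matrix(M[:3,:3]).as_rotvec()/np.pi).round(4).tolist(),"path",[(q[:3,3]*1e3).round().astype(int).tolist() for q in Q[::2]])
    return T1
dk=np.load("deck.npy")
RD=(Ro.from_euler("z",dk[3])*Ro.from_euler("y",-np.pi/6)).as_matrix(); OD=np.array([dk[0],dk[1],.1192])
RT=np.c_[RD[:,1],RD[:,0],-RD[:,2]]   # tool on the deck
def deck(x,y,z): return mk(RT,OD+RD@np.array([x,y,z])/1e3)
def knob(a,z=23.5): return deck(40-70*np.sin(a),85-70*np.cos(a),z)
E
python3 - <<'E'
from h import *
T=cur(); up=T.copy(); up[2,3]+=.1
plan(T,up,2,"up")
H=plan(up,knob(dk[4],110),None,"hover"); 
plan(H,knob(dk[4]),4,"down")
E
```

```text
up n 2 pos [-0.0, -0.0001, -0.25] rot [-0.0, 0.0, -0.0] path [[150, -607, 222], [150, -607, 322]]
hover n 13 pos [0.2281, -0.0443, 0.0513] rot [-0.0106, 0.009, -0.0338] path [[150, -607, 322], [232, -564, 303], [305, -505, 286], [365, -433, 271], [410, -350, 255], [437, -261, 238], [447, -168, 217]]
down n 4 pos [-0.0, 0.0, 0.1081] rot [0.0, 0.0, 0.0] path [[445, -122, 205], [466, -121, 168], [488, -119, 131]]
```

play_rows(claw=[0, 0, 0, 0, 0, 0, 0, 0], delta_pos=[[0, 0, -0.25], [0, 0, -0.25], [0.228, -0.044, 0.051], [0.228, -0.044, 0.051], [0.228, -0.044, 0.051], [0.228, -0.044, 0.051], [0.228, -0.044, 0.051], [0.228, -0.044, 0.051]], delta_rot=[[0, 0, 0], [0, 0, 0], [-0.0106, 0.009, -0.0338], [-0.0106, 0.009, -0.0338], [-0.0106, 0.009, -0.0338], [-0.0106, 0.009, -0.0338], [-0.0106, 0.009, -0.0338], [-0.0106, 0.009, -0.0338]])

```text
time: 1.1
ee_pos: [0.3664, -0.4314, 0.271]
eef_rot: [0.896, 0.426, 0.095, 0.088]
ft_force: [0.1, -0.7, 1.3]
width: 0.0868
grip_force: 0.0
```

play_rows(claw=[0, 0, 0, 0, 0, 0, 0, 0], delta_pos=[[0.228, -0.044, 0.051], [0.228, -0.044, 0.051], [0.228, -0.044, 0.051], [0.228, -0.044, 0.051], [0.228, -0.044, 0.051], [0.228, -0.044, 0.051], [0.228, -0.044, 0.051], [0, 0, 0]], delta_rot=[[-0.0106, 0.009, -0.0338], [-0.0106, 0.009, -0.0338], [-0.0106, 0.009, -0.0338], [-0.0106, 0.009, -0.0338], [-0.0106, 0.009, -0.0338], [-0.0106, 0.009, -0.0338], [-0.0106, 0.009, -0.0338], [0, 0, 0]])

```text
time: 1.9
ee_pos: [0.4426, -0.1187, 0.2034]
eef_rot: [0.65, 0.715, 0.189, 0.174]
ft_force: [-0.3, -0.9, 0.0]
width: 0.0868
grip_force: 0.0
```

```bash
python3 - <<'E'
from h import *
T=cur(); print(r.read_state()["joint_positions"].round(2))
plan(T,knob(dk[4],110),None,"fix"); plan(T,knob(dk[4]),5,"down")
C=load();z=lambda im,x,y,w,h,k:cv2.resize(im[y:y+h,x:x+w,::-1],None,fx=k,fy=k)
cv2.imwrite("pics/hover.png",np.hstack([z(C["top"]["pixels"],240,160,133,200,3),z(C["side"]["pixels"],260,80,133,200,3)]))
E
```

```text
[ 0.87 -0.37 -0.45  2.27 -0.57  0.81  0.82]
fix n 1 pos [-0.0199, 0.0126, -0.0043] rot [-0.0011, -0.0008, 0.003] path [[443, -119, 203]]
down n 5 pos [-0.0041, 0.0027, 0.0857] rot [-0.0002, -0.0002, 0.0006] path [[443, -119, 203], [461, -119, 174], [479, -119, 145]]
```

View pics/hover.png

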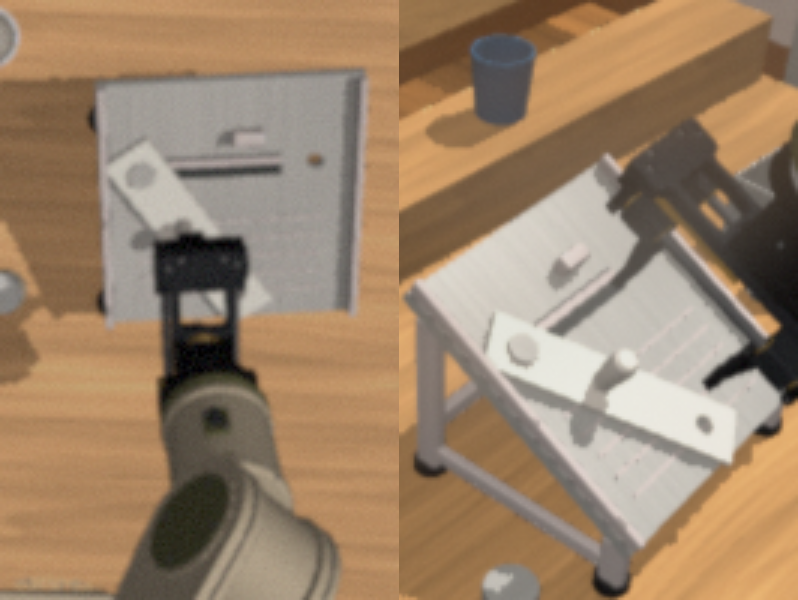

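The hover view shows the open fingers above and either side of the knob (side crop 622,365), with the guard untouched. I go down and grip.

play_rows(claw=[0, 0, 0, 0, 0, 0, 1, 1], delta_pos=[[-0.004, 0.003, 0.086], [-0.004, 0.003, 0.086], [-0.004, 0.003, 0.086], [-0.004, 0.003, 0.086], [-0.004, 0.003, 0.086], [0, 0, 0], [0, 0, 0], [0, 0, 0]], delta_rot=[[0, 0, 0], [0, 0, 0], [0, 0, 0], [0, 0, 0], [0, 0, 0], [0, 0, 0], [0, 0, 0], [0, 0, 0]], squeeze=15)

```text
time: 2.8
ee_pos: [0.4904, -0.1241, 0.1338]
eef_rot: [0.653, 0.711, 0.19, 0.176]
ft_force: [-0.3, -0.3, -0.4]
width: 0.078
grip_force: 0.0
```

play_rows(claw=[1, 1, 1, 1], delta_pos=[[0, 0, 0], [0, 0, 0], [0, 0, 0], [0, 0, 0]], delta_rot=[[0, 0, 0], [0, 0, 0], [0, 0, 0], [0, 0, 0]])

```text
time: 3.2
ee_pos: [0.4902, -0.1235, 0.1331]
eef_rot: [0.653, 0.712, 0.19, 0.176]
ft_force: [0.4, 0.2, -0.8]
width: 0.047
grip_force: 0.0
```

```bash
python3 - <<'E'
from h import *
s=r.read_state();T=cur(s); print(s["joint_positions"].round(2),((RD.T@(T[:3,3]-OD))*1e3).round(1))
q=RD.T@(T[:3,3]-OD)*1e3; off=q-RD.T@(knob(dk[4])[:3,3]-OD)*1e3; print(off)
P=T
for a in np.linspace(dk[4],0,9)[1:]:
    N=knob(a); N[:3,:3]=T[:3,:3]; P=plan(P,N,1,f"{a:.2f}")
E
```

```text
[ 0.87 -0.15 -0.55  2.27 -0.52  0.56  0.78] [-15.1  41.1  24.8]
[ 2.96578146 -4.86530306  1.25470723]
0.86 n 1 pos [-0.0097, 0.0112, 0.0063] rot [-0.0, -0.0, -0.0] path [[490, -123, 133]]
0.73 n 1 pos [-0.0306, 0.0299, 0.0] rot [-0.0, -0.0, -0.0] path [[493, -125, 133]]
0.61 n 1 pos [-0.0268, 0.0334, 0.0] rot [-0.0, -0.0, -0.0] path [[499, -131, 136]]
0.49 n 1 pos [-0.0225, 0.0364, -0.0] rot [-0.0, -0.0, -0.0] path [[505, -136, 139]]
0.37 n 1 pos [-0.0179, 0.0389, -0.0] rot [-0.0, -0.0, -0.0] path [[511, -140, 143]]
0.24 n 1 pos [-0.013, 0.0408, -0.0] rot [-0.0, -0.0, -0.0] path [[519, -143, 147]]
0.12 n 1 pos [-0.0079, 0.0421, -0.0] rot [-0.0, -0.0, -0.0] path [[526, -145, 151]]
0.00 n 1 pos [-0.0027, 0.0427, -0.0] rot [-0.0, -0.0, -0.0] path [[533, -145, 155]]
```

play_rows(claw=[1, 1, 1, 1, 1, 1], delta_pos=[[0.022, -0.012, 0], [0, 0, 0], [0, 0, 0], [0, 0, 0], [0, 0, 0], [0, 0, 0]], delta_rot=[[0, 0, 0], [0, 0, 0], [0, 0, 0], [0, 0, 0], [0, 0, 0], [0, 0, 0]])

```text
time: 3.8
ee_pos: [0.4864, -0.1195, 0.1307]
eef_rot: [0.653, 0.712, 0.189, 0.174]
ft_force: [-8.5, -1.8, 4.2]
width: 0.0211
grip_force: 15.0
```

```bash
python3 - <<'E'
from h import *
s=r.read_state();T=cur(s); print(s["width"],s["grip_force"])
q=RD.T@(T[:3,3]-OD)*1e3; off=q-RD.T@(knob(dk[4])[:3,3]-OD)*1e3; print(q,off)
E
```

```text
0.021069428850135012 14.968695999323245
[-19.32623899  45.38912953  24.3938292 ] [-1.23278359 -0.55769597  0.8938292 ]
```

play_rows(claw=[1, 1, 1, 1, 1, 1, 1, 1], delta_pos=[[-0.034, 0.026, 0], [-0.031, 0.03, 0], [-0.027, 0.0335, 0], [-0.0225, 0.0365, 0], [-0.018, 0.039, 0], [-0.013, 0.041, 0], [-0.008, 0.042, 0], [-0.003, 0.043, 0]], delta_rot=[[0, 0, 0], [0, 0, 0], [0, 0, 0], [0, 0, 0], [0, 0, 0], [0, 0, 0], [0, 0, 0], [0, 0, 0]])

```text
time: 4.6
ee_pos: [0.539, -0.148, 0.1594]
eef_rot: [0.654, 0.711, 0.188, 0.175]
ft_force: [-6.8, -4.2, -1.9]
width: 0.0214
grip_force: 15.0
```

play_rows(claw=[1, 1, 1, 1], delta_pos=[[0, 0.01, 0], [0, 0.01, 0], [0, 0, 0], [0, 0, 0]], delta_rot=[[0, 0, 0], [0, 0, 0], [0, 0, 0], [0, 0, 0]])

```text
time: 5.0
ee_pos: [0.5397, -0.148, 0.1595]
eef_rot: [0.655, 0.712, 0.187, 0.172]
ft_force: [-22.4, -8.2, 2.1]
width: 0.0216
grip_force: 14.9
```

```bash
python3 - <<'E'
from h import *
s=r.read_state();T=cur(s); print((RD.T@(T[:3,3]-OD)*1e3).round(1),(RD.T@s["ft_force"]).round(1))
E
```

```text
[39.  12.5 24. ] [-18.9  -6.3  13.3]
```

play_rows(claw=[0, 0, 0, 0, 0, 0, 0, 0], delta_pos=[[0, 0, 0], [0, 0, 0], [0, 0, 0], [0, 0, 0], [0, 0, -0.1], [0, 0, -0.2], [0, 0, -0.2], [-0.1, 0, -0.15]], delta_rot=[[0, 0, 0], [0, 0, 0], [0, 0, 0], [0, 0, 0], [0, 0, 0], [0, 0, 0], [0, 0, 0], [0, 0, 0]])

```text
time: 5.8
ee_pos: [0.4811, -0.1691, 0.2782]
eef_rot: [0.651, 0.713, 0.19, 0.176]
ft_force: [1.2, -1.2, 0.4]
width: 0.0775
grip_force: 0.0
```

```bash
cat >> h.py <<'E'
PIN=np.array([.5155,.2124,.075]); row=np.array([.5293-.4992,.2752-.1443,0]); row/=np.linalg.norm(row)
RP=np.c_[row,np.cross([0,0,-1],row),[0,0,-1]]
def pin(z): return mk(RP,PIN+[0,0,z/1e3])
E
python3 - <<'E'
from h import *
s=r.read_state();T=cur(s); print(s["joint_positions"].round(2),np.linalg.det(RP))
H=plan(T,pin(130),None,"to pin")
plan(H,pin(12),4,"down")
C=load();z=lambda im,x,y,w,h,k:cv2.resize(im[y:y+h,x:x+w,::-1],None,fx=k,fy=k)
cv2.imwrite("pics/shut.png",np.hstack([z(C["top"]["pixels"],255,165,120,120,3.3),z(C["side"]["pixels"],260,120,120,120,3.3)]))
E
```

```text
[ 0.94 -0.28 -0.43  2.05 -0.49  0.94  0.8 ] 0.9999999999999997
to pin n 9 pos [0.2124, -0.0044, 0.0442] rot [0.0184, -0.0028, 0.0109] path [[481, -169, 278], [482, -84, 262], [486, 1, 246], [495, 86, 230], [508, 171, 214]]
down n 4 pos [-0.0, 0.0, 0.1475] rot [0.0, 0.0, -0.0] path [[516, 212, 205], [516, 212, 146], [516, 212, 87]]
```

View pics/shut.png

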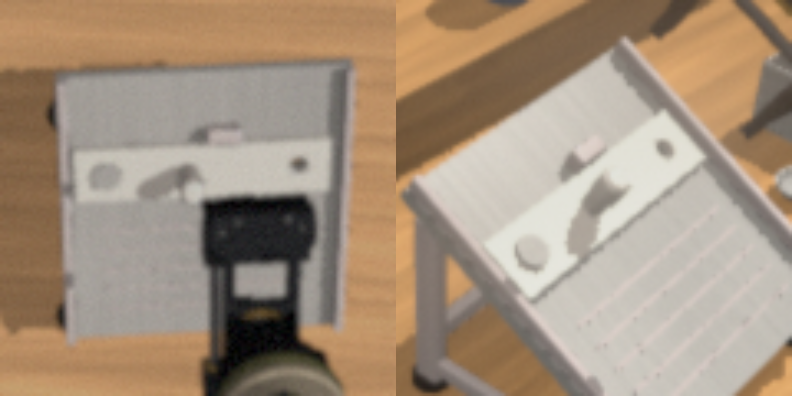

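The guard lies square to the deck against the stop. The guard hole is now at top (345.3,214.3) and side (340.9,164.5). I go on to the pin.

play_rows(claw=[0, 0, 0, 0, 0, 0, 0, 0], delta_pos=[[0.212, -0.0045, 0.044], [0.212, -0.0045, 0.044], [0.212, -0.0045, 0.044], [0.212, -0.0045, 0.044], [0.212, -0.0045, 0.044], [0.212, -0.0045, 0.044], [0.212, -0.0045, 0.044], [0.212, -0.0045, 0.044]], delta_rot=[[0.0184, -0.0028, 0.011], [0.0184, -0.0028, 0.011], [0.0184, -0.0028, 0.011], [0.0184, -0.0028, 0.011], [0.0184, -0.0028, 0.011], [0.0184, -0.0028, 0.011], [0.0184, -0.0028, 0.011], [0.0184, -0.0028, 0.011]])

```text
time: 6.7
ee_pos: [0.5039, 0.1447, 0.2154]
eef_rot: [0.766, 0.642, 0.031, 0.027]
ft_force: [-0.1, -0.7, 1.9]
width: 0.087
grip_force: 0.0
```

play_rows(claw=[0, 0, 0], delta_pos=[[0.212, -0.0045, 0.044], [0, 0, 0], [0, 0, 0]], delta_rot=[[0.0184, -0.0028, 0.011], [0, 0, 0], [0, 0, 0]])

```text
time: 7.0
ee_pos: [0.5081, 0.1801, 0.2085]
eef_rot: [0.773, 0.635, 0.014, 0.008]
ft_force: [-0.0, -0.2, -0.3]
width: 0.0868
grip_force: 0.0
```

```bash
python3 - <<'E'
from h import *
s=r.read_state();T=cur(s); print(s["joint_positions"].round(2))
plan(T,pin(130),1,"fix"); plan(T,pin(12),5,"down")
C=load(); print("ghole",tri(C,[340.9,164.5],[345.3,214.3]),deck(40,-80,9)[:3,3])
E
```

```text
[ 0.61  0.35 -1.23  1.69  0.36  1.31 -0.89]
fix n 1 pos [0.1656, 0.0042, 0.0196] rot [0.0095, -0.004, 0.0097] path [[508, 180, 208]]
down n 5 pos [0.0323, -0.0016, 0.1217] rot [0.0019, -0.0008, 0.0019] path [[508, 180, 208], [511, 193, 160], [514, 206, 111]]
ghole (array([ 0.5556631 , -0.24010653,  0.14838706]), np.float64(0.0017703440854030517)) [ 0.55580463 -0.2394458   0.14699423]
```

play_rows(claw=[0, 0, 0, 0, 0], delta_pos=[[0.055, 0.0014, 0.0066], [0.055, 0.0014, 0.0066], [0.055, 0.0014, 0.0066], [0, 0, 0], [0, 0, 0]], delta_rot=[[0.003, -0.0013, 0.003], [0.003, -0.0013, 0.003], [0.003, -0.0013, 0.003], [0, 0, 0], [0, 0, 0]])

```text
time: 7.6
ee_pos: [0.517, 0.208, 0.2062]
eef_rot: [0.784, 0.621, 0.001, 0.003]
ft_force: [0.3, -1.0, -0.3]
width: 0.087
grip_force: 0.0
```

```bash
python3 - <<'E'
from h import *
s=r.read_state();T=cur(s); print(s["joint_positions"].round(2))
plan(T,pin(130),1,"fix"); plan(T,pin(12),5,"down")
E
```

```text
[ 0.48  0.42 -1.18  1.63  0.41  1.36 -0.99]
fix n 1 pos [0.0197, -0.0125, 0.0057] rot [0.0019, 0.0008, -0.0013] path [[517, 208, 206]]
down n 5 pos [0.0041, -0.0029, 0.1191] rot [0.0004, 0.0002, -0.0003] path [[517, 208, 206], [516, 210, 158], [516, 211, 111]]
```

play_rows(claw=[0, 0, 0, 0, 0, 0, 0], delta_pos=[[0.02, -0.0125, 0], [0, 0, 0.12], [0, 0, 0.12], [0, 0, 0.12], [0, 0, 0.12], [0, 0, 0.11], [0, 0, 0]], delta_rot=[[0.002, 0.001, -0.001], [0, 0, 0], [0, 0, 0], [0, 0, 0], [0, 0, 0], [0, 0, 0], [0, 0, 0]])

```text
time: 8.3
ee_pos: [0.5137, 0.2125, 0.0855]
eef_rot: [0.782, 0.623, -0.002, -0.002]
ft_force: [0.3, 1.0, 0.4]
width: 0.0873
grip_force: 0.0
```

```bash
python3 - <<'E'
from h import *
s=r.read_state();T=cur(s); print(s["joint_positions"].round(2),s["ft_force"])
plan(T,pin(12),1,"fix")
E
```

```text
[ 0.4   0.55 -1.09  1.76  0.52  1.17 -1.08] [0.26446193 0.96308072 0.35907336]
fix n 1 pos [0.0016, 0.0088, -0.0075] rot [-0.0015, 0.0004, -0.0] path [[514, 212, 86]]
```

play_rows(claw=[0, 1, 1, 1, 1, 1, 1, 1], delta_pos=[[0.0016, 0.009, -0.009], [0, 0, 0], [0, 0, 0], [0, 0, 0], [0, 0, 0], [0, 0, 0], [0, 0, 0], [0, 0, 0]], delta_rot=[[-0.0015, 0, 0], [0, 0, 0], [0, 0, 0], [0, 0, 0], [0, 0, 0], [0, 0, 0], [0, 0, 0], [0, 0, 0]], squeeze=25)

```text
time: 9.1
ee_pos: [0.5168, 0.214, 0.0895]
eef_rot: [0.782, 0.623, 0.001, 0.001]
ft_force: [0.2, 0.1, -0.1]
width: 0.0389
grip_force: 0.0
```

play_rows(claw=[1, 1, 1, 1, 1], delta_pos=[[0, 0, 0], [0, 0, 0], [0, 0, 0], [0, 0, 0], [0, 0, 0]], delta_rot=[[0, 0, 0], [0, 0, 0], [0, 0, 0], [0, 0, 0], [0, 0, 0]])

```text
time: 9.6
ee_pos: [0.5168, 0.214, 0.0895]
eef_rot: [0.782, 0.623, 0.001, 0.001]
ft_force: [0.4, 0.1, 0.0]
width: 0.0236
grip_force: 25.0
```

```bash
python3 - <<'E'
from h import *
s=r.read_state();T=cur(s); print(s["width"],s["grip_force"],s["ft_force"],(T[:3,3]-PIN)*1e3); Q=T@np.eye(4)
print("pin in tool guess mm",(np.linalg.inv(T)@np.r_[PIN,1]*1e3).round(1))
U=T.copy();U[2,3]+=.2;plan(T,U,5,"up")
H=deck(40,-80,9+12.5+75); W=deck(40,-80,180); W[:3,:3]=RT
plan(U,W,None,"over"); plan(W,H,None,"down")
E
```

```text
0.023628082607684436 24.999915722328296 [0.41850918 0.08056633 0.02112237] [ 1.30377682  1.5835582  14.46794007]
pin in tool guess mm [  -1.9   -1.    14.5 1000. ]
up n 5 pos [0.0002, 0.0006, -0.2] rot [0.0, 0.0, -0.0] path [[517, 214, 89], [517, 214, 169], [517, 214, 249]]
over n 11 pos [-0.2111, -0.0019, -0.0062] rot [-0.0149, 0.0023, -0.0088] path [[517, 214, 289], [498, 132, 292], [484, 48, 293], [475, -36, 293], [470, -120, 294], [469, -204, 294]]
down n 2 pos [-0.0, 0.0, 0.2088] rot [-0.0, 0.0, 0.0] path [[471, -247, 295], [512, -243, 223]]
```

play_rows(claw=[1, 1, 1, 1, 1, 1, 1, 1], delta_pos=[[0, 0, -0.1], [0, 0, -0.2], [0, 0, -0.2], [0, 0, -0.2], [0, 0, -0.2], [0, 0, -0.1], [-0.166, -0.0015, -0.005], [-0.166, -0.0015, -0.005]], delta_rot=[[0, 0, 0], [0, 0, 0], [0, 0, 0], [0, 0, 0], [0, 0, 0], [0, 0, 0], [-0.0117, 0.0018, -0.0069], [-0.0117, 0.0018, -0.0069]])

```text
time: 10.4
ee_pos: [0.5019, 0.1538, 0.2917]
eef_rot: [0.767, 0.64, 0.028, 0.024]
ft_force: [0.5, -1.9, 1.1]
width: 0.0232
grip_force: 25.0
```

play_rows(claw=[1, 1, 1, 1, 1, 1, 1, 1], delta_pos=[[-0.166, -0.0015, -0.005], [-0.166, -0.0015, -0.005], [-0.166, -0.0015, -0.005], [-0.166, -0.0015, -0.005], [-0.166, -0.0015, -0.005], [-0.166, -0.0015, -0.005], [-0.166, -0.0015, -0.005], [-0.166, -0.0015, -0.005]], delta_rot=[[-0.0117, 0.0018, -0.0069], [-0.0117, 0.0018, -0.0069], [-0.0117, 0.0018, -0.0069], [-0.0117, 0.0018, -0.0069], [-0.0117, 0.0018, -0.0069], [-0.0117, 0.0018, -0.0069], [-0.0117, 0.0018, -0.0069], [-0.0117, 0.0018, -0.0069]])

```text
time: 11.2
ee_pos: [0.4696, -0.0954, 0.2956]
eef_rot: [0.702, 0.69, 0.13, 0.118]
ft_force: [0.5, -0.4, -0.2]
width: 0.0233
grip_force: 25.0
```

play_rows(claw=[1, 1, 1, 1, 1, 1], delta_pos=[[-0.166, -0.0015, -0.005], [-0.166, -0.0015, -0.005], [-0.166, -0.0015, -0.005], [-0.166, -0.0015, -0.005], [0, 0, 0], [0, 0, 0]], delta_rot=[[-0.0117, 0.0018, -0.0069], [-0.0117, 0.0018, -0.0069], [-0.0117, 0.0018, -0.0069], [-0.0117, 0.0018, -0.0069], [0, 0, 0], [0, 0, 0]])

```text
time: 11.8
ee_pos: [0.4696, -0.2271, 0.2959]
eef_rot: [0.66, 0.709, 0.183, 0.165]
ft_force: [-0.1, 0.4, -1.1]
width: 0.0228
grip_force: 25.0
```

```bash
python3 - <<'E'
from h import *
s=r.read_state();T=cur(s); print(s["joint_positions"].round(2),s["width"],s["grip_force"])
W=plan(T,deck(40,-80,110),None,"to hover")
E
```

```text
[ 1.08 -0.21 -0.45  1.95 -0.48  1.03  0.87] 0.022775488365977765 25.00006714326446
to hover n 2 pos [-0.049, 0.0015, 0.1759] rot [-0.0041, -0.0002, -0.0022] path [[470, -227, 296], [505, -244, 234]]
```

play_rows(claw=[1, 1, 1, 1, 1, 1], delta_pos=[[-0.0245, 0.001, 0.088], [-0.0245, 0.001, 0.088], [-0.0245, 0.001, 0.088], [-0.0245, 0.001, 0.088], [0, 0, 0], [0, 0, 0]], delta_rot=[[-0.002, 0, -0.001], [-0.002, 0, -0.001], [-0.002, 0, -0.001], [-0.002, 0, -0.001], [0, 0, 0], [0, 0, 0]])

```text
time: 12.4
ee_pos: [0.5064, -0.2425, 0.2356]
eef_rot: [0.653, 0.712, 0.191, 0.174]
ft_force: [-0.4, -0.3, -0.4]
width: 0.0231
grip_force: 25.0
```

```bash
python3 - <<'E'
from h import *
s=r.read_state();T=cur(s); print(s["joint_positions"].round(2),(RD.T@(T[:3,3]-OD)*1e3).round(1))
plan(T,deck(40,-80,110),1,"fix")
C=load();z=lambda im,x,y,w,h,k:cv2.resize(im[y:y+h,x:x+w,::-1],None,fx=k,fy=k,interpolation=cv2.INTER_CUBIC)
for n in C: 
    print(n,"tool axis at tip",proj(C[n],(T@[0,0,.0695,1])[:3]),"collar",proj(C[n],(T@[0,0,.0145,1])[:3]),"hole",proj(C[n],deck(40,-80,9)[:3,3]))
cv2.imwrite("pics/ins1.png",np.hstack([z(C["top"]["pixels"],315,180,50,75,8),z(C["side"]["pixels"],310,115,50,75,8)]))
E
```

```text
[ 1.06 -0.08 -0.48  1.99 -0.47  0.85  0.91] [ 41.4 -78.9 110.5]
fix n 1 pos [-0.0054, -0.0072, 0.0025] rot [-0.0001, -0.0006, 0.0005] path [[506, -243, 236]]
side tool axis at tip [346.29795144 158.28399827] collar [358.6518257  146.18753414] hole [340.27730255 165.00456646]
top tool axis at tip [346.72193305 219.41557589] collar [350.34737963 229.10454977] hole [345.17060214 214.52010181]
```

View pics/ins1.png

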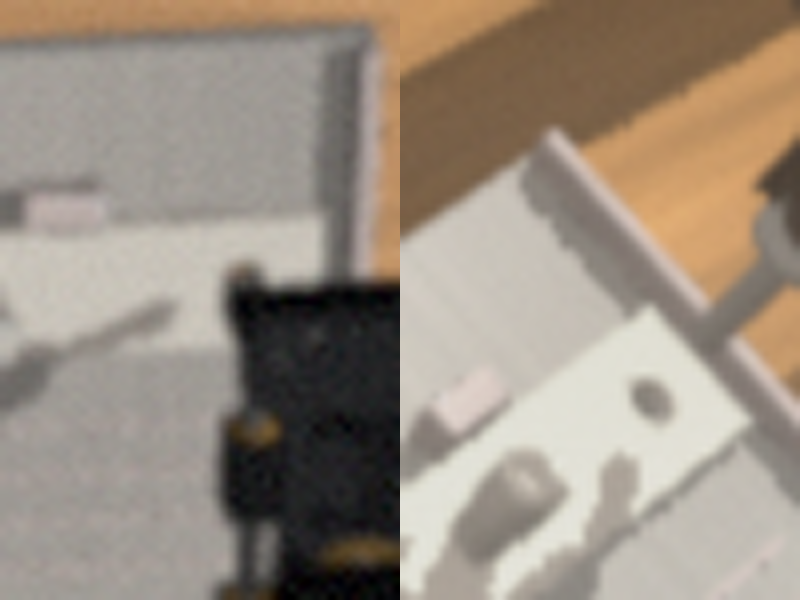

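The side crop shows the shaft coming down from the collar at crop (785,250) to its tip at about (705,335), with the hole at (653,399), which is full-image (341.2,164.4). I measure the shaft's sideways offset from the tool axis and hole.

```bash
python3 - <<'E'
from h import *
T=cur();c=r.camera("side");im=c["pixels"].astype(np.float32)
P=lambda x,y,z:proj(c,(T@[x,y,z,1])[:3])
a,b=P(0,0,.0145),P(0,0,.0695); d=(b-a)/np.linalg.norm(b-a); n=np.array([-d[1],d[0]])
m=P(0,0,.04); print("perp px per mm toolx",(P(.001,0,.04)-m)@n,"tooly",(P(0,.001,.04)-m)@n,"shaft px",386.97*.012/np.linalg.norm(c["cam_to_world"][:3,3]-(T@[0,0,.04,1])[:3]))
o=np.arange(-7,7.01,.5)
print(o.tolist())
for z in(.028,.032,.036,.04,.044,.048,.052,.056,.06,.064,.068,.072):
    q=P(0,0,z)+o[:,None]*n
    v=cv2.remap(im,q[:,0].astype(np.float32)[None],q[:,1].astype(np.float32)[None],cv2.INTER_LINEAR)[0]
    print(round(z*1e3),(v.max(1)-v.min(1)).astype(int).tolist()); print("  L",v.mean(1).astype(int).tolist())
E
```

```text
perp px per mm toolx 0.03257899478910685 tooly 0.41285392714522406 shaft px 4.839298491927072
[-7.0, -6.5, -6.0, -5.5, -5.0, -4.5, -4.0, -3.5, -3.0, -2.5, -2.0, -1.5, -1.0, -0.5, 0.0, 0.5, 1.0, 1.5, 2.0, 2.5, 3.0, 3.5, 4.0, 4.5, 5.0, 5.5, 6.0, 6.5, 7.0]
28 [90, 91, 92, 93, 93, 93, 91, 87, 80, 62, 44, 28, 21, 16, 15, 15, 15, 20, 31, 47, 64, 77, 87, 90, 94, 98, 99, 101, 101]
  L [151, 152, 154, 155, 155, 156, 154, 152, 147, 134, 122, 112, 109, 108, 109, 112, 115, 117, 122, 127, 136, 142, 147, 150, 154, 158, 160, 161, 161]
32 [90, 91, 91, 92, 92, 93, 92, 89, 82, 64, 44, 27, 20, 18, 17, 16, 16, 22, 33, 48, 66, 79, 88, 90, 94, 97, 99, 99, 100]
  L [150, 151, 153, 154, 155, 155, 154, 153, 147, 134, 120, 111, 110, 110, 111, 113, 116, 119, 123, 129, 138, 145, 151, 152, 154, 157, 160, 161, 161]
36 [88, 89, 90, 91, 92, 93, 91, 88, 80, 62, 43, 26, 19, 15, 15, 16, 17, 22, 33, 49, 68, 82, 89, 91, 92, 95, 98, 101, 102]
  L [150, 151, 152, 154, 155, 156, 155, 151, 145, 133, 121, 113, 111, 111, 113, 115, 117, 120, 124, 131, 139, 144, 147, 150, 153, 157, 159, 161, 161]
40 [87, 88, 89, 90, 90, 91, 90,
[... 1698 characters left out ...]
8, 18, 18]
  L [132, 131, 129, 130, 130, 129, 131, 129, 126, 124, 118, 114, 113, 112, 114, 116, 118, 119, 120, 121, 124, 124, 124, 125, 124, 124, 124, 125, 124]
68 [15, 15, 15, 16, 16, 16, 16, 16, 16, 15, 15, 15, 15, 15, 15, 15, 14, 14, 15, 16, 16, 16, 16, 16, 16, 16, 17, 17, 16]
  L [125, 126, 124, 126, 126, 125, 129, 127, 127, 128, 125, 123, 122, 119, 122, 125, 125, 129, 129, 128, 131, 130, 129, 131, 130, 129, 134, 132, 132]
72 [15, 15, 15, 15, 15, 15, 15, 16, 16, 15, 15, 15, 14, 15, 15, 15, 15, 14, 14, 15, 15, 15, 15, 15, 15, 15, 16, 16, 15]
  L [152, 156, 157, 157, 158, 161, 161, 166, 168, 165, 168, 165, 165, 167, 169, 168, 173, 175, 176, 177, 175, 176, 175, 175, 180, 183, 185, 186, 189]
```

```bash
python3 - <<'E'
from h import *
T=cur();c=r.camera("side");im=c["pixels"].astype(np.float32)
P=lambda x,y,z:proj(c,(T@[x,y,z,1])[:3])
a,b=P(0,0,.0145),P(0,0,.0695); d=(b-a)/np.linalg.norm(b-a); n=np.array([-d[1],d[0]])
print("px/mm along d: toolx",(P(.001,0,.0145)-a)@d,"tooly",(P(0,.001,.0145)-a)@d,"z",(P(0,0,.0155)-a)@d)
th=np.linspace(0,2*np.pi,720)
circ=np.array([P(.016*np.cos(t),.016*np.sin(t),.0145) for t in th])-a
L=np.arange(0,9,.5); print("along",L.tolist())
for k in(-5,-4.5,-4,-3.5,3.5,4,4.5,5):
    sel=circ[np.abs(circ@n-k)<.15]@d
    q=a+k*n+L[:,None]*d
    v=cv2.remap(im,q[:,0].astype(np.float32)[None],q[:,1].astype(np.float32)[None],cv2.INTER_LINEAR)[0]
    print(k,"pred edge",sel.max().round(2),(v.max(1)-v.min(1)).astype(int).tolist(),v.mean(1).astype(int).tolist())
L=np.arange(-6,4,.5);print("tip",L.tolist())
for k in(-1.5,-1,-.5,0,.5,1,1.5):
    q=b+k*n+L[:,None]*d
    v=cv2.remap(im,q[:,0].astype(np.float32)[None],q[:,1].astype(np.float32)[None],cv2.INTER_LINEAR)[0]
    print(k,v.mean(1).astype(int).tolist())
E
```

```text
px/mm along d: toolx 0.28508487112396413 tooly -0.018224618740660132 z 0.3293462045776303
along [0.0, 0.5, 1.0, 1.5, 2.0, 2.5, 3.0, 3.5, 4.0, 4.5, 5.0, 5.5, 6.0, 6.5, 7.0, 7.5, 8.0, 8.5]
-5 pred edge 3.17 [24, 29, 34, 48, 63, 78, 84, 89, 93, 93, 94, 94, 93, 92, 92, 92, 92, 91] [129, 125, 122, 129, 137, 145, 148, 151, 155, 155, 155, 155, 155, 155, 155, 154, 154, 154]
-4.5 pred edge 3.51 [16, 21, 27, 33, 49, 64, 79, 86, 90, 93, 94, 95, 94, 93, 93, 93, 92, 92] [129, 126, 122, 119, 128, 137, 145, 149, 154, 156, 156, 156, 156, 155, 155, 155, 155, 155]
-4 pred edge 3.76 [15, 16, 21, 27, 35, 51, 69, 83, 88, 91, 94, 94, 93, 93, 92, 92, 92, 90] [129, 126, 123, 120, 119, 128, 139, 147, 151, 155, 157, 156, 155, 156, 155, 155, 155, 154]
-3.5 pred edge 3.98 [15, 16, 16, 22, 29, 42, 61, 75, 84, 88, 89, 90, 89, 88, 89, 89, 87, 87] [130, 127, 123, 121, 120, 122, 132, 141, 149, 152, 153, 154, 153, 153, 153, 153, 151, 151]
3.5 pred edge 4.04 [15, 15, 16, 18, 22, 36, 54, 70, 77, 78, 81, 81, 80, 82, 81, 81, 82, 81] [130, 131, 129, 126, 124, 127, 133, 139, 144, 144, 145, 145, 145, 146, 145, 146, 146, 145
[... 695 characters left out ...]
125, 123, 120, 115, 115, 116, 121, 132, 149, 175, 198, 211, 217, 218, 219]
-1 [111, 111, 112, 116, 116, 115, 116, 113, 113, 113, 113, 119, 130, 146, 174, 197, 212, 216, 218, 218]
-0.5 [111, 111, 112, 112, 113, 114, 113, 113, 112, 112, 114, 116, 125, 150, 177, 200, 210, 217, 218, 219]
0 [113, 114, 114, 114, 114, 114, 114, 113, 113, 113, 114, 118, 130, 150, 176, 199, 213, 217, 218, 219]
0.5 [115, 116, 117, 117, 117, 116, 115, 114, 114, 115, 116, 121, 133, 152, 177, 200, 213, 217, 218, 219]
1 [116, 118, 119, 120, 120, 119, 118, 117, 117, 117, 119, 122, 133, 156, 182, 202, 212, 217, 218, 219]
1.5 [120, 121, 122, 125, 124, 123, 122, 119, 119, 118, 118, 123, 137, 158, 182, 201, 214, 217, 218, 219]
```

play_rows(claw=[1, 1, 1, 1, 1, 1], delta_pos=[[0, -0.0075, 0.02], [0, 0, 0.035], [0, 0, 0.035], [0, 0, 0.035], [0, 0, 0], [0, 0, 0]], delta_rot=[[0, 0, 0], [0, 0, 0], [0, 0, 0], [0, 0, 0], [0, 0, 0], [0, 0, 0]])

```text
time: 13.2
ee_pos: [0.5174, -0.2425, 0.2125]
eef_rot: [0.653, 0.711, 0.191, 0.175]
ft_force: [0.5, 0.2, -1.4]
width: 0.0233
grip_force: 25.0
```

```bash
python3 - <<'E'
from h import *
s=r.read_state();T=cur(s); print((RD.T@(T[:3,3]-OD)*1e3).round(1),(RD.T@s["ft_force"]).round(1))
plan(T,deck(39.8,-78.9,60),1)
C=load();z=lambda im,x,y,w,h,k:cv2.resize(im[y:y+h,x:x+w,::-1],None,fx=k,fy=k,interpolation=cv2.INTER_CUBIC)
for n in C: print(n,"tip",proj(C[n],(T@[0,0,.0695,1])[:3]),"hole",proj(C[n],deck(40,-80,9)[:3,3]))
cv2.imwrite("pics/ins2.png",np.hstack([z(C["side"]["pixels"],322,140,40,40,15),z(C["top"]["pixels"],335,195,20,60,10)]))
E
```

```text
[ 39.4 -79.8  85. ] [-0.2  0.1 -1.5]
 n 1 pos [0.0045, 0.002, 0.1248] rot [-0.0001, -0.0005, 0.0001] path [[517, -243, 212]]
side tip [341.69281214 163.94577529] hole [340.27730255 165.00456646]
top tip [345.45944025 215.77098037] hole [345.17060214 214.52010181]
```

View pics/ins2.png

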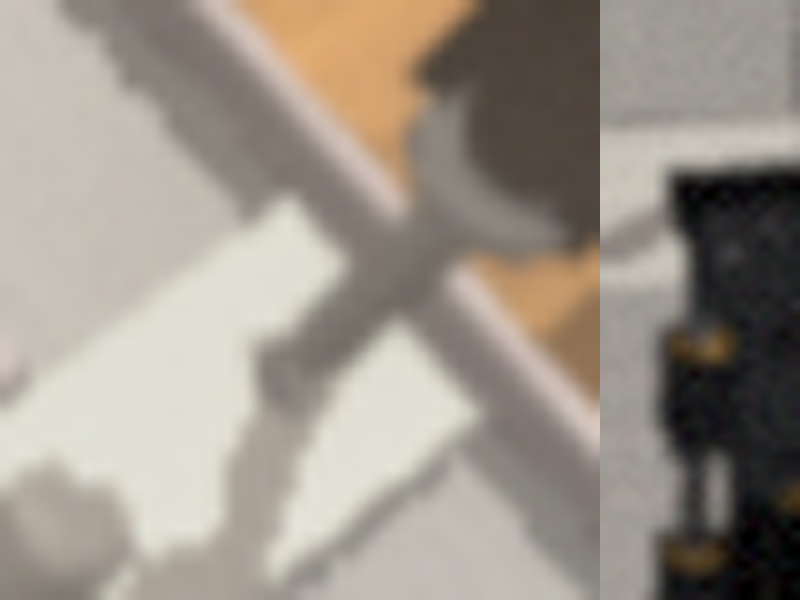

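The side crop shows the shaft axis heading straight onto the hole, with the tip at about full-image (340.5,164.4) a few mm above it. I lower slowly and watch the force.

play_rows(claw=[1, 1, 1, 1, 1, 1, 1], delta_pos=[[0.0045, 0.001, 0.01], [0, 0, 0.01], [0, 0, 0.01], [0, 0, 0.01], [0, 0, 0.01], [0, 0, 0.005], [0, 0, 0]], delta_rot=[[0, 0, 0], [0, 0, 0], [0, 0, 0], [0, 0, 0], [0, 0, 0], [0, 0, 0], [0, 0, 0]])

```text
time: 14.0
ee_pos: [0.523, -0.2412, 0.2031]
eef_rot: [0.653, 0.711, 0.191, 0.175]
ft_force: [-0.5, -1.0, -0.8]
width: 0.0235
grip_force: 25.0
```

```bash
cat > st.py <<'E'
from h import *
s=r.read_state();T=cur(s); print((RD.T@(T[:3,3]-OD)*1e3).round(1),"F",(RD.T@s["ft_force"]).round(1),"M",(RD.T@s["torque"]).round(2),s["width"].round(4),s["time"])
E
python3 st.py
```

```text
Traceback (most recent call last):
  File "st.py", line 2, in <module>
    s=r.read_state();T=cur(s); print((RD.T@(T[:3,3]-OD)*1e3).round(1),"F",(RD.T@s["ft_force"]).round(1),"M",(RD.T@s["torque"]).round(2),s["width"].round(4),s["time"])
                                                                                                                                        ^^^^^^^^^^^^^^^^
AttributeError: 'float' object has no attribute 'round'
```

play_rows(claw=[1, 1, 1, 1], delta_pos=[[0, 0, 0.01], [0, 0, 0.01], [0, 0, 0.01], [0, 0, 0]], delta_rot=[[0, 0, 0], [0, 0, 0], [0, 0, 0], [0, 0, 0]])

```text
time: 14.4
ee_pos: [0.5259, -0.2409, 0.1978]
eef_rot: [0.653, 0.711, 0.191, 0.175]
ft_force: [-0.1, 0.3, -1.2]
width: 0.023
grip_force: 25.0
```

```bash
sed -i 's/s\["width"\].round(4)/s["width"]/' st.py; python3 st.py
```

```text
[ 39.5 -78.9  67.9] F [-0.7  0.3 -1.1] M [-0.01  0.56 -0.03] 0.022983870076756677 14.4
```

play_rows(claw=[1, 1, 1, 1, 1], delta_pos=[[0, 0, 0.01], [0, 0, 0.015], [0, 0, 0.015], [0, 0, 0.01], [0, 0, 0]], delta_rot=[[0, 0, 0], [0, 0, 0], [0, 0, 0], [0, 0, 0], [0, 0, 0]])

```text
time: 14.9
ee_pos: [0.531, -0.2404, 0.1891]
eef_rot: [0.653, 0.711, 0.191, 0.175]
ft_force: [-0.2, 0.0, -0.4]
width: 0.023
grip_force: 25.0
```

```bash
python3 st.py
```

```text
[ 39.5 -78.9  57.9] F [-0.4  0.  -0.3] M [0.03 0.56 0.01] 0.022997390654778675 14.9
```

play_rows(claw=[1, 1, 1, 1, 1, 1, 1, 1], delta_pos=[[0, 0, 0.02], [0, 0, 0.025], [0, 0, 0.025], [0, 0, 0.025], [0, 0, 0.025], [0, 0, 0.02], [0, 0, 0.01], [0, 0, 0]], delta_rot=[[0, 0, 0], [0, 0, 0], [0, 0, 0], [0, 0, 0], [0, 0, 0], [0, 0, 0], [0, 0, 0], [0, 0, 0]])

```text
time: 15.7
ee_pos: [0.5459, -0.2392, 0.1632]
eef_rot: [0.653, 0.711, 0.191, 0.175]
ft_force: [0.5, 0.6, -0.7]
width: 0.0233
grip_force: 25.0
```

```bash
python3 st.py
```

```text
[ 39.6 -78.9  28. ] F [ 0.1  0.6 -0.9] M [-0.03  0.64  0.01] 0.023256667855415945 15.7
```

play_rows(claw=[1, 1, 1, 1, 1], delta_pos=[[0, 0, 0.0075], [0, 0, 0.0075], [0, 0, 0.0075], [0, 0, 0.005], [0, 0, 0]], delta_rot=[[0, 0, 0], [0, 0, 0], [0, 0, 0], [0, 0, 0], [0, 0, 0]])

```text
time: 16.2
ee_pos: [0.5482, -0.2396, 0.1601]
eef_rot: [0.653, 0.711, 0.19, 0.175]
ft_force: [-20.1, 4.2, 21.3]
width: 0.0233
grip_force: 25.0
```

```bash
python3 st.py
```

```text
[ 40.  -79.6  24.1] F [-6.4  5.9 28.3] M [1.3  1.98 0.01] 0.023281740562364813 16.2
```

play_rows(claw=[0, 0, 0, 0, 0, 0, 0, 0], delta_pos=[[0, 0, 0], [0, 0, 0], [0, 0, 0], [0, 0, 0], [0, 0, -0.05], [0, 0, -0.15], [0, 0, -0.2], [0, 0, -0.2]], delta_rot=[[0, 0, 0], [0, 0, 0], [0, 0, 0], [0, 0, 0], [0, 0, 0], [0, 0, 0], [0, 0, 0], [0, 0, 0]])

```text
time: 17.0
ee_pos: [0.4879, -0.2438, 0.2643]
eef_rot: [0.653, 0.712, 0.191, 0.175]
ft_force: [0.5, -0.6, -0.0]
width: 0.0794
grip_force: 0.0
```

play_rows(claw=[0, 0, 0], delta_pos=[[0, 0, -0.2], [0, 0, -0.1], [0, 0, 0]], delta_rot=[[0, 0, 0], [0, 0, 0], [0, 0, 0]])

```text
time: 17.3
ee_pos: [0.4586, -0.248, 0.3184]
eef_rot: [0.653, 0.711, 0.19, 0.178]
ft_force: [0.1, 1.0, -0.3]
width: 0.0863
grip_force: 0.0
```

```bash
python3 st.py; python3 - <<'E'
from h import *
C=load();z=lambda im,x,y,w,h,k:cv2.resize(im[y:y+h,x:x+w,::-1],None,fx=k,fy=k,interpolation=cv2.INTER_CUBIC)
for zz in (9,54): print(zz,*[proj(C[n],deck(40,-80,zz)[:3,3]).round(1) for n in C])
cv2.imwrite("pics/end.png",np.hstack([z(C["side"]["pixels"],280,120,80,80,6),z(C["top"]["pixels"],260,165,106,160,3)]))
E
```

```text
[ 41.2 -80.4 206.2] F [ 0.   0.9 -0.3] M [-0.01  0.49  0.02] 0.08630667456270893 17.3
9 [340.3 165. ] [345.2 214.5]
54 [349.8 155.8] [348.  222.1]
```

View pics/end.png

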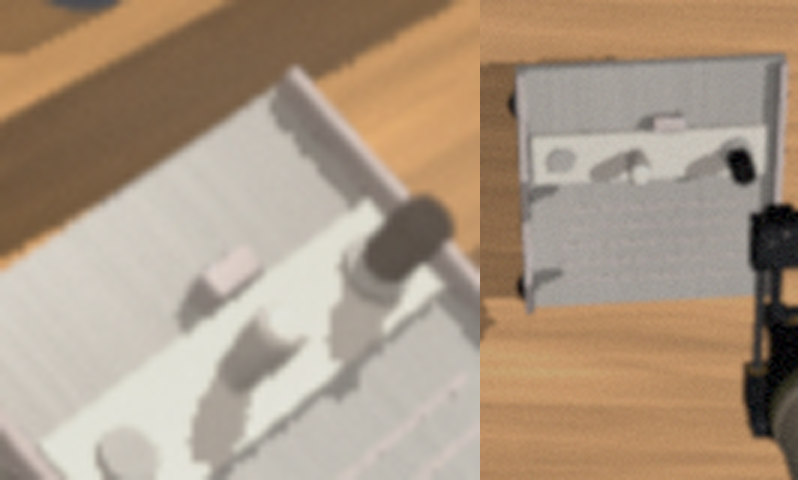

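The collar lies flat on the guard. The head top is at about side crop (423,220), against (422,218) predicted for a seated pin. The guard is still against its stop and the gripper is clear, so I hand in.

```bash
python3 -c "from bench import r; print(r.close_job())"
```

```text
the job is handed in; nothing more can be done
None
```

The guard is shut against its stop, the lock pin is pushed through guard and deck with its collar flush, and the gripper has let go and backed clear; the job was handed in at about 17 s.

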